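# Show which socket fits which wheel nut

## Robot

A 7-joint arm with a two-finger parallel gripper is mounted at the origin on the work surface. World frame = base frame: x ahead of the robot, y to its left, z up, the work surface at z = 0. Lengths are in m, angles in rad, forces in N, time in s.
With the tool pointing down it reaches from about 0.4 to 0.875 m from the base axis. Payload 6.5 kg.
Tool frame: the origin (TCP) lies between the finger pads; the fingertips stand 19 mm ahead of it and the grasp point (between the pads) is the TCP; x points along the fingers, y is the direction in which the jaws open and shut, and the axes are right-handed (so a half turn about x gives the same grasp; the last joint's range is limited). The gripper opens to 85 mm and grips with 20 to 120 N. Pads are 22 mm wide; open, the fingers measure 114 mm over their backs; the gripper's body (76 mm by 85 mm) begins 54 mm behind the grasp point. The pads swing forward as they close: fully open they stand 13 mm farther back than shut.
Start: joints at [-1.255, 0.536, -0.004, 1.538, 0.003, 1.067, -0.071], TCP at [0.242, 0.603, 0.25] pointing down, gripper open.
Joint ranges: [-2.7, 2.7], [-0.37, 2.16], [-1.27, 1.26], [0.24, 2.4], [-1.31, 4.45], [0.19, 1.91], [-2.76, 2.76]. Speed limits (rad/s): [2.39, 2.39, 3.14, 3.14, 3.14, 3.14, 3.14].

## Interface

Orientations are given as a unit quaternion [w, x, y, z].
In Python, from station import env, viewer, order gives the robot as it stands.
- The arm moves only by the shell command python3 -m creep 'ROWS'. ROWS is JSON, a list of rows, each an object with "jaw": the opening, from -1 (shut) to 1 (fully open), so that 0 is half open; "xyz": the shift along the tool's x, y, z in mm, a list of three; "delta_rot": the turn, a rotation vector about the tool's x, y, z in degrees, a list of three. In form: [{"jaw": jaw, "xyz": [tx, ty, tz], "delta_rot": [rx, ry, rz]}, ...]. A call has 1 to 5 rows; each row shifts and turns the commanded pose from where the row before left it, along the tool's axes as they then stand; what a row does not reach is not made up. A row lasts 1/10 s, in which the tool goes at most 50 mm and 8.59 degrees, less where a joint would pass 70% of its speed; a pose out of reach is approached as far as the arm can. A call is refused whole if a number of a shift passes 50 or a number of a turn 8.59, either way. A call with a gripper value outside its range is refused whole. The fingers move at their own pace and stop on an object; the grip force is fixed at half the most. Time passes only in rows, so rows that do not move let the fingers close. It gives the time, the measured TCP pose, the force and the opening at its end, in the units of the state.
- env.sense(): the state, without advancing time (a new reading comes with each control period).
- viewer.grab_frame(name): name is "scene" or "side" or "wrist"; returns a dict with "color" (400x640x3 uint8, red, green, blue), "depth" (400x640 float32, m along the optical axis (not along the pixel's ray), 0 where there is no reading), "mtx" (3x3 intrinsics, pixels), "dist" ([k1, k2, p1, p2, k3] as OpenCV has them; the pictures are not rectified), "xyz" and "attitude" of the camera in the world; the wrist camera has in their place "hand_eye" (4x4, takes a point from camera to tool coordinates, whose origin is the TCP and whose axes are the tool frame's). Camera axes: x right, y down, z forward; pixel columns grow to the right and rows downward; lengths in m; the calibration is good to about 2 mm. A picture is of the moment at which its call begins: read the wrist's pose just before it.
- order.hand_in(): hands the job in, once; it reports no verdict.
The state is a dict: "t": time; "joint_pos": joint angles; "qvel": joint speeds; "tau": joint torques, N m; "ee_pos": TCP position; "ee_rot": TCP orientation; "force": force on the tool from outside, world axes, zero at the start; "torque": the same for the moment, N m; "opening": finger opening in m.
Only numpy, scipy, OpenCV 4.12 (cv2) and the standard library are available. Lean on these libraries where they do the work, as an engineer would, in place of code of your own. Each camera call takes 0.05 s, during which the arm holds its last target.

## Task

Show the trainee which socket goes on which wheel nut: point at the brass-coloured socket by holding the fingertips just above it (about 3 cm) for two seconds, then point at the brass-coloured nut on the wheel in the same way, and then press the green call button all the way down and let it come up again. Do not touch, move or lift the sockets, the wheel, the wrench or the small caster wheel, and do not bring the fingertips down close over any other socket or nut: cross well above them.

Things in the scene. Friction and masses are not known exactly. Their poses are not given: they have to be found in the camera images.
- brass_socket: The brass-coloured deep socket, loose, standing upright with its open end up on a grey foam mat (210 x 90 mm, 4 mm thick) to the robot's right; round, 33 mm across, 60 mm tall, 150 g. Two more sockets of the same shape stand on the mat, centres about 75 mm apart, in any order. Origin: centre of its underside, z up.
- brass_socket_top (a point): Centre of the top rim of the brass-coloured socket, about 64 mm above the bench; z up.
- blue_socket: The blue socket, a loose bystander, same shape and size. Origin: centre of its underside.
- blue_socket_top (a point): Centre of the top rim of the blue socket; z up.
- black_socket: The black socket, a loose bystander, same shape and size. Origin: centre of its underside.
- black_socket_top (a point): Centre of the top rim of the black socket; z up.
- wheel: Black-tyred wheelchair drive wheel, 262 mm across, fixed flat on a stand to the robot's left, turned any way. Tyre top 90 mm above the bench. White hub disc (136 mm across): steel axle end (104 mm high), four nuts 25 mm wide, 45 mm from the centre, a quarter turn apart, one brass-coloured, three black; the nut tops are highest. Origin: bench level, on its axis; x towards the brass nut, z up.
- brass_nut (a point): Centre of the top of the brass-coloured nut, 108 mm above the bench; z up.
- black_nut_1 (a point): Centre of the top of a black nut, 108 mm above the bench; z up.
- black_nut_2 (a point): Centre of the top of the black nut opposite the brass one; z up.
- black_nut_3 (a point): Centre of the top of the third black nut; z up.
- call_top (a point): Centre of the top face of the green call button (a disc 38 mm across) while it is up; moves with the button. It sits on a grey box (70 x 70 x 30 mm, fixed) between the mat and the wheel, and is pressed straight down.
- call (a joint): Travel of the call button in m: 0 up, 0.007 fully down, sprung; fully down takes about 5 N. It springs up when let go.
- wrench: A loose steel wrench, 130 mm long, lying flat on the far side of the call box; bystander. Origin: centre of its underside.
- caster: A loose grey caster wheel, 70 mm across, 28 mm high, lying flat beyond the mat; bystander. Origin: centre of its underside.
There are look-alikes about, which are no part of the job. What is meant by the part that bears call_top is not turquoise, and is the larger of those in its own colour.

How it is judged:
On the way, in this order (a step that is already met when the one before it is completed fails the run):
1. the fingers point at the brass-coloured socket from just above and dwell (1.5 s counted) (horizontal distance between the grasp point and brass_socket_top below 0.025 m and z of the grasp point in the frame of brass_socket_top between 0.02 and 0.085 m), for 1.5 s.
2. the fingers point at the brass-coloured nut from just above and dwell (1.5 s counted) (horizontal distance between the grasp point and brass_nut below 0.025 m and z of the grasp point in the frame of brass_nut between 0.02 and 0.085 m), for 1.5 s.
3. the call button is pressed down (value of joint call above 0.005 m), for 0.05 s.
At the end, for the whole second after the job is handed in: After both dwells (1.5 s, grasp point within 25 mm sideways and 20 to 85 mm above the top) and the press (over 5 mm), the button is up (under 2 mm); sockets upright and at rest; sockets, wrench and caster within 10 mm of their starts (value of joint call below 0.002 m and distance of each of brass_socket, blue_socket, black_socket, wrench, caster from where it was at the start of the episode below 0.01 m and angle between each of brass_socket, blue_socket, black_socket's own z axis and vertical below 0.1 rad and linear speed of each of brass_socket, blue_socket, black_socket, wrench, caster below 0.02 m/s); the robot touches nothing.
It fails at once if a socket is touched (contact force between any of the fingers, the arm and brass_socket above 0.3 N or contact force between any of the fingers, the arm and blue_socket above 0.3 N or contact force between any of the fingers, the arm and black_socket above 0.3 N).
It fails at once if the wheel is touched (contact force between any of the fingers, the arm and wheel above 0.3 N).
It fails at once if the wrench or the caster is touched (contact force between any of the fingers, the arm and wrench above 0.3 N or contact force between any of the fingers, the arm and caster above 0.3 N).
It fails at once if a socket, the wrench or the caster is moved or lifted by more than 10 mm (distance of any of brass_socket, blue_socket, black_socket, wrench, caster from where it was at the start of the episode above 0.01 m).
It fails at once if the fingertips come down close over another socket or nut (grasp point within 20 mm sideways and less than 75 mm above its top) ((horizontal distance between the grasp point and blue_socket_top below 0.02 m and z of the grasp point in the frame of blue_socket_top below 0.075 m) or (horizontal distance between the grasp point and black_socket_top below 0.02 m and z of the grasp point in the frame of black_socket_top below 0.075 m) or (horizontal distance between the grasp point and black_nut_1 below 0.02 m and z of the grasp point in the frame of black_nut_1 below 0.075 m) or (horizontal distance between the grasp point and black_nut_2 below 0.02 m and z of the grasp point in the frame of black_nut_2 below 0.075 m) or (horizontal distance between the grasp point and black_nut_3 below 0.02 m and z of the grasp point in the frame of black_nut_3 below 0.075 m)).
It also fails if it takes over 48 s, if anything falls off the work surface, if the arm or the gripper's body presses on something with over 40 N, if the wrist force passes 120 N, or if a joint passes its speed limit or range.

## Working session

There is one attempt and no reset: what is moved stays moved. The work goes in short steps, Python scripts to look and compute and a shell command to move; the robot and the scene stay as the last step left them, time stands still between calls to the robot, and variables do not carry over. Pictures are saved under pics/ and viewed, and the job is handed in when it is done.

```bash
ls; mkdir -p pics
python3 - <<'E'
from station import env, viewer, order
import cv2
s=env.sense()
for k,v in s.items(): print(k,v)
for n in ["scene","side"]:
    f=viewer.grab_frame(n)
    cv2.imwrite(f"pics/{n}0.png",f["color"][:,:,::-1])
    import numpy as np
    np.savez(f"{n}0.npz",**f)
    print(n,f["mtx"],f["dist"],f["xyz"],f["attitude"])
E
```

```text
pics
t 0.0
joint_pos [-1.25519748  0.5371891  -0.00443718  1.53888359  0.00259793  1.06730219
 -0.07119281]
qvel [ 0.00134457 -0.00239022  0.0008937   0.00030284 -0.00152852  0.00073107
  0.00013879]
tau [-2.29706848e-04 -5.83417225e+01  1.04859173e+00 -2.59096152e+01
  1.23682368e-02  9.64334118e-03 -3.03953300e-06]
ee_pos [0.24197263 0.60262584 0.24939414]
ee_rot [ 0.69419231  0.13351744  0.69434038 -0.13476484]
force [-0.26526133  0.23016262  0.05066555]
torque [ 0.00140754 -0.01748206 -0.06889399]
opening 0.08560412822757146
scene [[447.65566876   0.         313.00720198]
 [  0.         447.65566876 199.82899292]
 [  0.           0.           1.        ]] [-0.03957738  0.          0.          0.          0.        ] [0.99183226 0.03622663 0.81374211] [-0.18760354  0.6387726   0.71653312 -0.20821808]
side [[427.40401717   0.         315.89117548]
 [  0.         427.40401717 192.2717807 ]
 [  0.           0.           1.        ]] [-0.11375684  0.          0.          0.          0.        ] [0.38699927 0.56966344 0.563917  ] [ 0.05400609 -0.10643264  0.89537271 -0.42902581]
```

View pics/scene0.png

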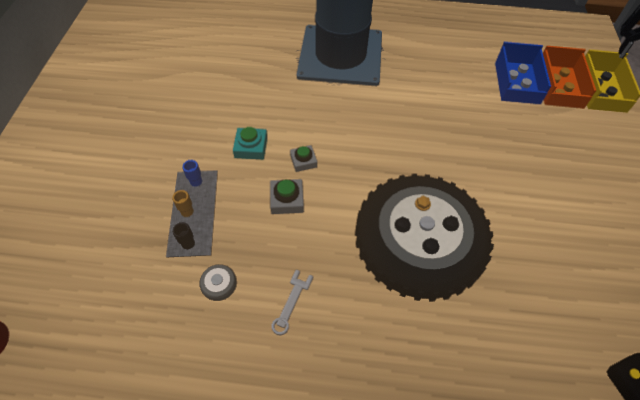

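View pics/side0.png

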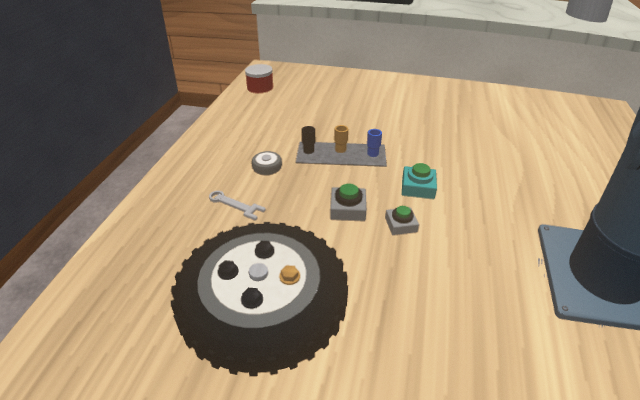

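Two call-button look-alikes are visible. In the scene view, the candidates are a green button on a turquoise box at (249,138), a small green one on a grey box at (304,156), and a large green one on a grey box at (286,193). The large grey one fits: it is not turquoise, and it is the larger of the two greys. The brass socket is the middle one at (182,205), and the brass nut is at (423,203).

```bash
cat > h.py <<'E'
import numpy as np, cv2
from scipy.spatial.transform import Rotation as R
def q2R(q): return R.from_quat([q[1],q[2],q[3],q[0]]).as_matrix()
def ray(f,u,v):
    p=cv2.undistortPoints(np.array([[[u,v]]],float),f["mtx"],f["dist"])[0,0]
    return q2R(f["attitude"])@np.array([p[0],p[1],1.])
def plane(f,u,v,z):
    d=ray(f,u,v); c=np.asarray(f["xyz"]); return c+d*(z-c[2])/d[2]
def dep(f,u,v):
    return np.asarray(f["xyz"])+ray(f,u,v)*f["depth"][int(round(v)),int(round(u))]
E
python3 - <<'E'
from h import *
S=dict(np.load("scene0.npz")); D=dict(np.load("side0.npz"))
for n,a,b,z in [("brass",(180,197),(341,129),.064),("blue",(190,166),(374,134),.064),("black",(181,231),(308,131),.064),
 ("nut",(423,202),(290,271),.108),("axle",(427,223),(258,271),.104),("call",(286,187),(348,190),.045)]:
    print(n,plane(S,*a,z).round(4),plane(D,*b,z).round(4),"depth",dep(S,*a).round(4),dep(D,*b).round(4))
a=cv2.resize(cv2.imread("pics/scene0.png")[120:270,150:330],None,fx=4,fy=4,interpolation=2); cv2.imwrite("pics/cropS.png",a[:600,:800])
b=cv2.imread("pics/side0.png")
c=np.vstack([cv2.resize(b[110:240,280:450],None,fx=3,fy=3),]);d=cv2.resize(b[220:350,170:350],(510,390))[:, :510]
cv2.imwrite("pics/cropD.png",c)
d=cv2.imread("pics/scene0.png")[170:300,350:500]; cv2.imwrite("pics/cropW.png",cv2.resize(d,None,fx=4,fy=4,interpolation=2))
E
```

```text
brass [ 0.5401 -0.281   0.064 ] [ 0.536  -0.2735  0.064 ] depth [ 0.5268 -0.2903  0.042 ] [ 0.5393 -0.2922  0.053 ]
blue [ 0.4623 -0.2812  0.064 ] [ 0.4592 -0.2692  0.064 ] depth [ 0.4491 -0.2892  0.0453] [ 0.4614 -0.2945  0.0489]
black [ 0.6152 -0.2581  0.064 ] [ 0.6076 -0.2474  0.064 ] depth [ 0.6023 -0.2682  0.0383] [ 0.6139 -0.2709  0.0496]
nut [0.5251 0.192  0.108 ] [0.5175 0.1968 0.108 ] depth [0.5247 0.1921 0.1075] [0.5178 0.1961 0.1071]
axle [0.5673 0.1994 0.104 ] [0.5625 0.2043 0.104 ] depth [0.5668 0.1996 0.1031] [0.5633 0.2025 0.1018]
call [ 0.4791 -0.0766  0.045 ] [ 0.4835 -0.0789  0.045 ] depth [ 0.4842 -0.0755  0.0525] [ 0.4822 -0.0698  0.0523]
```

View pics/cropS.png

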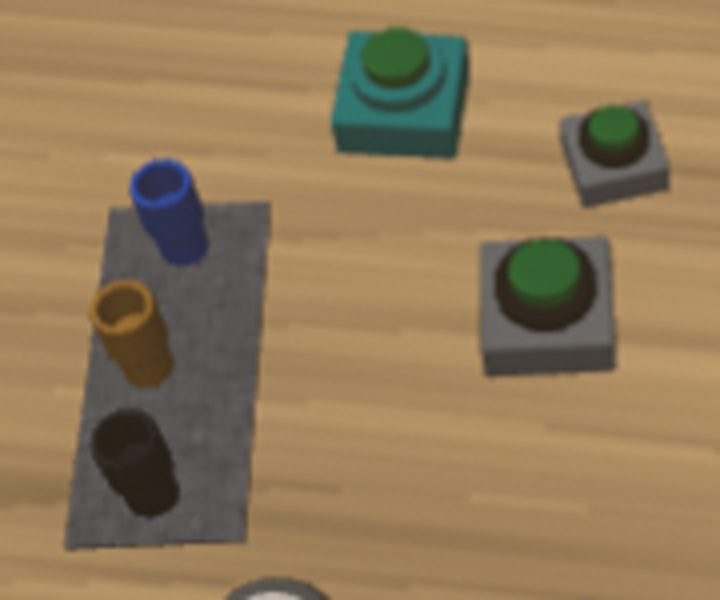

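View pics/cropD.png

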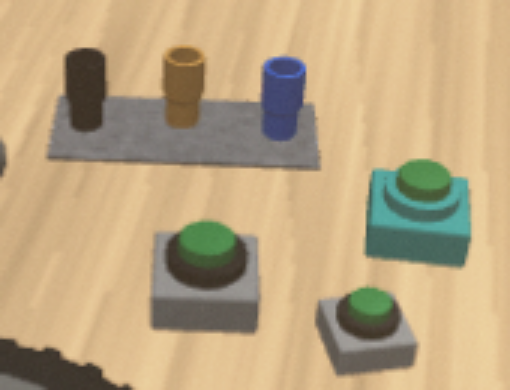

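View pics/cropW.png

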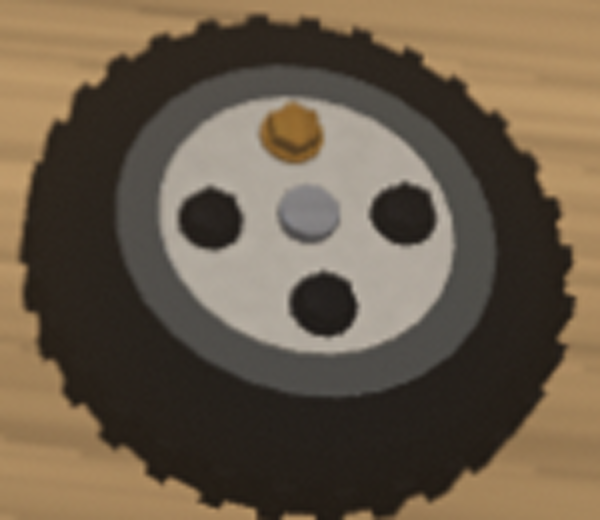

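The crops confirm the choices: brass socket in the middle of the mat, one brass nut on the wheel, and the large green button on the larger grey box. Next I triangulate the positions and get the tool axes.

Run:
```python
from h import *
from station import env
S=dict(np.load("scene0.npz")); D=dict(np.load("side0.npz"))
def tri(a,b):
    A=np.zeros((3,3));B=np.zeros(3)
    L=[]
    for f,p in((S,a),(D,b)):
        d=ray(f,*p);d/=np.linalg.norm(d);P=np.eye(3)-np.outer(d,d);A+=P;B+=P@f["xyz"];L.append(P)
    x=np.linalg.solve(A,B);return x.round(4),[round(float(np.linalg.norm(P@(x-f["xyz"]))),4) for P,f in zip(L,(S,D))]
for n,a,b in [("brass",(181.2,196.5),(341.3,128.3)),("blue",(190.8,166.2),(374.7,132)),("black",(182.2,229),(308.3,129.5)),
 ("nut",(423.5,201.5),(290,270.5)),("axle",(427.2,223),(258,270)),("call",(286.2,187.3),(349.2,189.2)),("small",(303.2,151.5),(403.3,211.5))]:
    print(n,*tri(a,b))
s=env.sense(); M=q2R(s["ee_rot"]); print(M.round(4)); 
for t in ((.538,-.28,.25),(.52,.195,.25)): print((M.T@(np.array(t)-s["ee_pos"])*1000).round(1))
# local green depth
for f,(u,v) in ((S,(286,187)),(D,(349,189))):
    print(np.median([dep(f,u+i,v+j) for i in(-2,0,2) for j in(-1,0,1)],axis=0).round(4))
```

```text
brass [ 0.5369 -0.2802  0.0617] [0.0004, 0.0004]
blue [ 0.4598 -0.2812  0.0614] [0.001, 0.001]
black [ 0.6096 -0.2578  0.0618] [0.0, 0.0]
nut [0.5198 0.1933 0.1035] [0.0012, 0.0012]
axle [0.5647 0.2002 0.1005] [0.0005, 0.0005]
call [ 0.4815 -0.076   0.0489] [0.0009, 0.0009]
small [ 0.3723 -0.0542  0.0328] [0.0002, 0.0002]
[[-5.000e-04  3.725e-01  9.280e-01]
 [-1.500e-03  9.280e-01 -3.725e-01]
 [-1.000e+00 -1.600e-03  1.000e-04]]
[ 7.000e-01 -7.089e+02  6.035e+02]
[  -0.  -274.8  409.9]
[ 0.4851 -0.0755  0.053 ]
[ 0.481  -0.074   0.0516]
```

```bash
python3 -m creep '[{"jaw":-1,"xyz":[0,-15,20],"delta_rot":[0,0,0]},{"jaw":-1,"xyz":[0,-25,35],"delta_rot":[0,0,0]},{"jaw":-1,"xyz":[0,-25,40],"delta_rot":[0,0,0]},{"jaw":-1,"xyz":[0,-25,40],"delta_rot":[0,0,0]},{"jaw":-1,"xyz":[0,-25,40],"delta_rot":[0,0,0]}]'
```

```text
t: 0.6
ee_pos: [0.3624, 0.4294, 0.25]
ee_rot: [0.694, 0.134, 0.694, -0.134]
force: [0.7, 0.4, -0.1]
opening: 0.0123
```

```bash
python3 -m creep '[{"jaw":-1,"xyz":[0,-35,30],"delta_rot":[0,0,0]},{"jaw":-1,"xyz":[0,-35,30],"delta_rot":[0,0,0]},{"jaw":-1,"xyz":[0,-35,30],"delta_rot":[0,0,0]},{"jaw":-1,"xyz":[0,-35,30],"delta_rot":[0,0,0]},{"jaw":-1,"xyz":[0,-35,30],"delta_rot":[0,0,0]}]'; python3 -m creep '[{"jaw":-1,"xyz":[0,-38,28],"delta_rot":[0,0,0]},{"jaw":-1,"xyz":[0,-38,28],"delta_rot":[0,0,0]},{"jaw":-1,"xyz":[0,-38,28],"delta_rot":[0,0,0]},{"jaw":-1,"xyz":[0,-38,28],"delta_rot":[0,0,0]},{"jaw":-1,"xyz":[0,-38,28],"delta_rot":[0,0,0]}]'
```

```text
t: 1.1
ee_pos: [0.4359, 0.211, 0.2502]
ee_rot: [0.694, 0.134, 0.694, -0.134]
force: [0.4, 0.4, 0.6]
opening: 0.0
t: 1.6
ee_pos: [0.4948, -0.0173, 0.2502]
ee_rot: [0.694, 0.134, 0.694, -0.134]
force: [0.6, 1.1, 0.2]
opening: -0.0002
```

```bash
python3 -m creep '[{"jaw":-1,"xyz":[0,-40,25],"delta_rot":[0,0,0]},{"jaw":-1,"xyz":[0,-40,25],"delta_rot":[0,0,0]},{"jaw":-1,"xyz":[0,-40,25],"delta_rot":[0,0,0]},{"jaw":-1,"xyz":[0,-40,25],"delta_rot":[0,0,0]},{"jaw":-1,"xyz":[0,-40,25],"delta_rot":[0,0,0]}]'; python3 -m creep '[{"jaw":-1,"xyz":[0,-18,8],"delta_rot":[0,0,0]},{"jaw":-1,"xyz":[0,-10,4],"delta_rot":[0,0,0]},{"jaw":-1,"xyz":[0,0,0],"delta_rot":[0,0,0]}]'
python3 - <<'E'
from h import *
from station import env,viewer
s=env.sense(); f=viewer.grab_frame("wrist")
print(s["ee_pos"],s["opening"],np.round(f["hand_eye"],3).tolist())
np.savez("w1.npz",**f,ee_pos=s["ee_pos"],ee_rot=s["ee_rot"])
cv2.imwrite("pics/w1.png",f["color"][:,:,::-1])
E
```

```text
t: 2.1
ee_pos: [0.5363, -0.2494, 0.25]
ee_rot: [0.694, 0.134, 0.694, -0.134]
force: [0.7, 0.8, -0.5]
opening: -0.0001
t: 2.4
ee_pos: [0.5365, -0.279, 0.2499]
ee_rot: [0.694, 0.135, 0.694, -0.135]
force: [0.4, 0.6, 0.2]
opening: -0.0001
[ 0.53645106 -0.27904177  0.24992143] -0.00011953656534029911 [[-0.001, -0.294, 0.956, -0.123], [1.0, -0.001, 0.001, 0.0], [0.001, 0.956, 0.294, -0.075], [0.0, 0.0, 0.0, 1.0]]
```

View pics/w1.png

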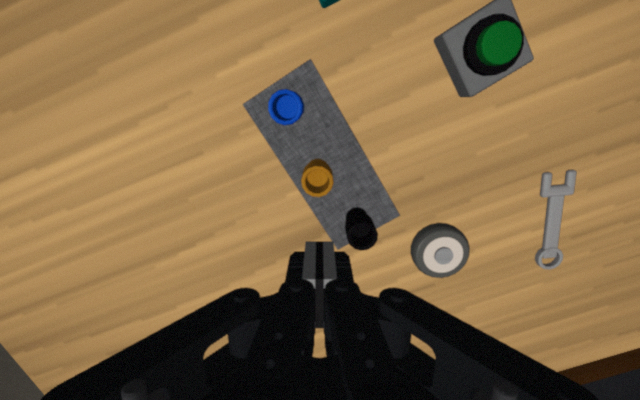

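The wrist view shows the brass socket rim at about (317,181), blue at (287,106), black at (361,234), and the large call button at (498,42). I'll cross-check these positions against the first estimate.

Run:
```python
from h import *
w=dict(np.load("w1.npz")); M=q2R(w["ee_rot"]); T=w["hand_eye"]
def pl(u,v,z):
    p=cv2.undistortPoints(np.array([[[u,v]]],float),w["mtx"],w["dist"])[0,0]
    d=M@T[:3,:3]@[p[0],p[1],1]; c=w["ee_pos"]+M@T[:3,3]
    zz=w["depth"][int(v),int(u)]
    return (c+d*(z-c[2])/d[2]).round(4),(c+d*zz).round(4)
for n,u,v,z in (("brass",317,181,.064),("blue",287,106,.064),("black",361,234,.064),("call",498,43,.052)): print(n,*pl(u,v,z))
t=np.array([.537,-.28,.116]); print((M.T@(t-w["ee_pos"])*1000).round(1))
```

```text
brass [ 0.5378 -0.2812  0.064 ] [ 0.544  -0.2839  0.037 ]
blue [ 0.4605 -0.2801  0.064 ] [ 0.46   -0.2826  0.0373]
black [ 0.6084 -0.2599  0.064 ] [ 0.62   -0.2607  0.0387]
call [ 0.4821 -0.0792  0.052 ] [ 0.4821 -0.0794  0.0524]
[133.9  -0.6   1. ]
```

The two measurements agree within about 2 mm. I'll descend until the TCP is at about z = 0.115, which puts the fingertips about 3 cm above the rim, and dwell there.

```bash
python3 -m creep '[{"jaw":-1,"xyz":[40,0,1],"delta_rot":[0,0,0]},{"jaw":-1,"xyz":[40,-1,0],"delta_rot":[0,0,0]},{"jaw":-1,"xyz":[30,-1,0],"delta_rot":[0,0,0]},{"jaw":-1,"xyz":[17,0,0],"delta_rot":[0,0,0]},{"jaw":-1,"xyz":[8,0,0],"delta_rot":[0,0,0]}]'; for i in 1 2 3 4 ; do python3 -m creep '[{"jaw":-1,"xyz":[0,0,0],"delta_rot":[0,0,0]},{"jaw":-1,"xyz":[0,0,0],"delta_rot":[0,0,0]},{"jaw":-1,"xyz":[0,0,0],"delta_rot":[0,0,0]},{"jaw":-1,"xyz":[0,0,0],"delta_rot":[0,0,0]},{"jaw":-1,"xyz":[0,0,0],"delta_rot":[0,0,0]}]' | head -2; done
python3 - <<'E'
from h import *
from station import env,viewer
f=viewer.grab_frame("scene"); print(env.sense()["t"])
cv2.imwrite("pics/s2.png",cv2.resize(f["color"][120:270,130:330,::-1],None,fx=4,fy=4))
E
```

```text
t: 2.95
ee_pos: [0.5367, -0.2772, 0.1134]
ee_rot: [0.693, 0.134, 0.696, -0.132]
force: [-0.6, -0.2, 0.3]
opening: 0.0002
t: 3.45
ee_pos: [0.5376, -0.2805, 0.116]
t: 3.95
ee_pos: [0.5372, -0.2803, 0.1153]
t: 4.45
ee_pos: [0.5373, -0.2803, 0.1153]
t: 4.95
ee_pos: [0.5373, -0.2803, 0.1153]
5.0
```

View pics/s2.png

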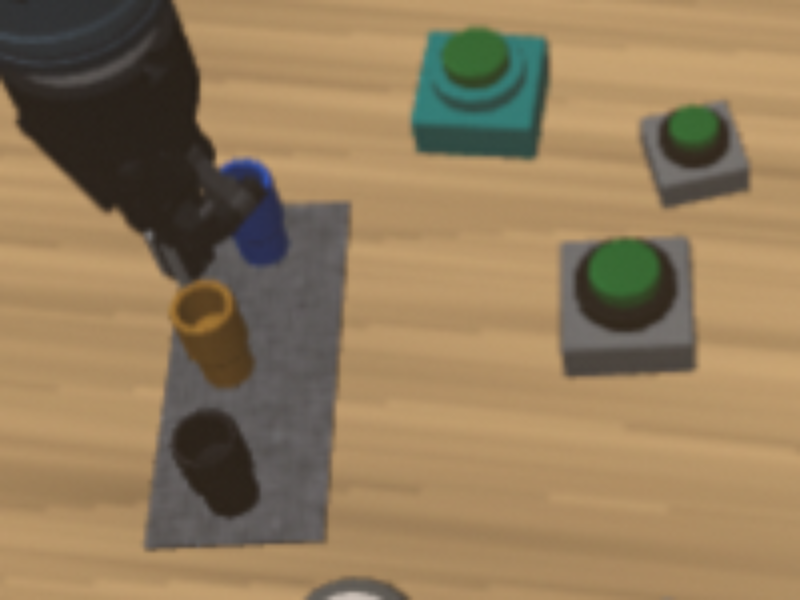

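The fingertips are directly above the brass socket at crop (185,270), with all sockets standing, and they have dwelt for over 2 s. Now up and across to the wheel.

```bash
python3 -m creep '[{"jaw":-1,"xyz":[-25,0,0],"delta_rot":[0,0,0]},{"jaw":-1,"xyz":[-40,0,0],"delta_rot":[0,0,0]},{"jaw":-1,"xyz":[-40,0,0],"delta_rot":[0,0,0]},{"jaw":-1,"xyz":[-30,0,0],"delta_rot":[0,0,0]},{"jaw":-1,"xyz":[0,20,-8],"delta_rot":[0,0,0]}]' ; python3 -m creep '[{"jaw":-1,"xyz":[0,40,-18],"delta_rot":[0,0,0]},{"jaw":-1,"xyz":[0,40,-18],"delta_rot":[0,0,0]},{"jaw":-1,"xyz":[0,40,-18],"delta_rot":[0,0,0]},{"jaw":-1,"xyz":[0,40,-18],"delta_rot":[0,0,0]},{"jaw":-1,"xyz":[0,40,-18],"delta_rot":[0,0,0]}]'; python3 -m creep '[{"jaw":-1,"xyz":[0,40,-18],"delta_rot":[0,0,0]},{"jaw":-1,"xyz":[0,40,-18],"delta_rot":[0,0,0]},{"jaw":-1,"xyz":[0,40,-18],"delta_rot":[0,0,0]},{"jaw":-1,"xyz":[0,40,-18],"delta_rot":[0,0,0]},{"jaw":-1,"xyz":[0,30,-12],"delta_rot":[0,0,0]}]';python3 -m creep '[{"jaw":-1,"xyz":[0,16,-9],"delta_rot":[0,0,0]},{"jaw":-1,"xyz":[0,8,-3],"delta_rot":[0,0,0]},{"jaw":-1,"xyz":[0,0,0],"delta_rot":[0,0,0]},{"jaw":-1,"xyz":[0,0,0],"delta_rot":[0,0,0]}]'
python3 - <<'E'
from h import *
from station import env,viewer
s=env.sense(); f=viewer.grab_frame("wrist")
np.savez("w2.npz",**f,ee_pos=s["ee_pos"],ee_rot=s["ee_rot"])
cv2.imwrite("pics/w2.png",f["color"][:,:,::-1])
E
```

```text
t: 5.5
ee_pos: [0.5389, -0.2633, 0.2554]
ee_rot: [0.697, 0.134, 0.691, -0.137]
force: [1.0, -0.4, 0.2]
opening: 0.0003
t: 6.0
ee_pos: [0.5279, -0.038, 0.2505]
ee_rot: [0.694, 0.134, 0.694, -0.134]
force: [0.9, 0.2, 0.0]
opening: -0.0001
t: 6.5
ee_pos: [0.5204, 0.1713, 0.2504]
ee_rot: [0.694, 0.134, 0.695, -0.133]
force: [0.8, -1.1, -0.2]
opening: 0.0
t: 6.9
ee_pos: [0.5192, 0.1931, 0.2503]
ee_rot: [0.694, 0.134, 0.694, -0.135]
force: [-0.6, -0.4, 0.1]
opening: 0.0002
```

View pics/w2.png

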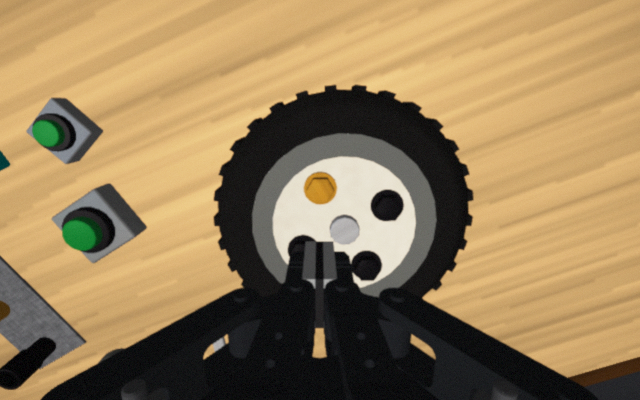

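The wrist view shows the brass nut at (320,187), the axle at (344,229), and the large call button's top at (81,235).

Run:
```python
from h import *
w=dict(np.load("w2.npz")); M=q2R(w["ee_rot"]); T=w["hand_eye"]
def pl(u,v,z):
    p=cv2.undistortPoints(np.array([[[u,v]]],float),w["mtx"],w["dist"])[0,0]
    d=M@T[:3,:3]@[p[0],p[1],1]; c=w["ee_pos"]+M@T[:3,3]
    zz=w["depth"][int(v),int(u)]
    return (c+d*(z-c[2])/d[2]).round(4),(c+d*zz).round(4)
for n,u,v,z in (("nut",320,187,.108),("axle",344,228,.104),("call",81,235,.052)):
    r=pl(u,v,z); print(n,*r, (M.T@(r[0]-w["ee_pos"])*1000).round(1))
```

```text
nut [0.5166 0.1955 0.108 ] [0.517  0.1954 0.1063] [142.3   1.4  -3.4]
axle [0.5618 0.201  0.104 ] [0.5618 0.201  0.1039] [146.3  23.4  36.5]
call [ 0.4831 -0.0732  0.052 ] [ 0.4831 -0.073   0.0522] [ 198.5 -260.3   66.1]
```

```bash
python3 -m creep '[{"jaw":-1,"xyz":[20,1,-2],"delta_rot":[0,0,0]},{"jaw":-1,"xyz":[30,0,0],"delta_rot":[0,0,0]},{"jaw":-1,"xyz":[22,0,0],"delta_rot":[0,0,0]},{"jaw":-1,"xyz":[12,0,0],"delta_rot":[0,0,0]},{"jaw":-1,"xyz":[7,0,0],"delta_rot":[0,0,0]}]'; for i in 1 2 3 4 ; do python3 -m creep '[{"jaw":-1,"xyz":[0,0,0],"delta_rot":[0,0,0]},{"jaw":-1,"xyz":[0,0,0],"delta_rot":[0,0,0]},{"jaw":-1,"xyz":[0,0,0],"delta_rot":[0,0,0]},{"jaw":-1,"xyz":[0,0,0],"delta_rot":[0,0,0]},{"jaw":-1,"xyz":[0,0,0],"delta_rot":[0,0,0]}]' | head -2; done
python3 - <<'E'
from h import *
from station import env,viewer
f=viewer.grab_frame("scene"); print(env.sense()["t"])
cv2.imwrite("pics/s3.png",cv2.resize(f["color"][140:310,320:510,::-1],None,fx=3,fy=3))
E
```

```text
t: 7.45
ee_pos: [0.5175, 0.1951, 0.1586]
ee_rot: [0.694, 0.134, 0.694, -0.135]
force: [-0.0, -0.0, -0.0]
opening: 0.0001
t: 7.95
ee_pos: [0.5177, 0.1966, 0.1598]
t: 8.45
ee_pos: [0.5174, 0.1963, 0.1593]
t: 8.95
ee_pos: [0.5175, 0.1963, 0.1593]
t: 9.45
ee_pos: [0.5174, 0.1964, 0.1593]
9.5
```

View pics/s3.png

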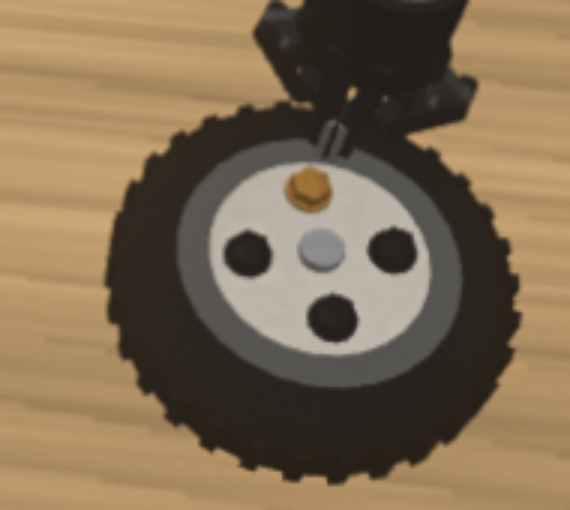

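The fingertips are over the brass nut, with the dwell done and no contact. Up, then to the call button.

```bash
python3 -m creep '[{"jaw":-1,"xyz":[-25,0,0],"delta_rot":[0,0,0]},{"jaw":-1,"xyz":[-40,0,0],"delta_rot":[0,0,0]},{"jaw":-1,"xyz":[-30,0,0],"delta_rot":[0,0,0]},{"jaw":-1,"xyz":[0,-20,5],"delta_rot":[0,0,0]},{"jaw":-1,"xyz":[0,-40,10],"delta_rot":[0,0,0]}]' ; python3 -m creep '[{"jaw":-1,"xyz":[0,-40,10],"delta_rot":[0,0,0]},{"jaw":-1,"xyz":[0,-40,10],"delta_rot":[0,0,0]},{"jaw":-1,"xyz":[0,-40,10],"delta_rot":[0,0,0]},{"jaw":-1,"xyz":[0,-40,10],"delta_rot":[0,0,0]},{"jaw":-1,"xyz":[0,-26,8],"delta_rot":[0,0,0]}]'; python3 -m creep '[{"jaw":-1,"xyz":[0,-14,4],"delta_rot":[0,0,0]},{"jaw":-1,"xyz":[0,-6,2],"delta_rot":[0,0,0]},{"jaw":-1,"xyz":[0,0,0],"delta_rot":[0,0,0]},{"jaw":-1,"xyz":[0,0,0],"delta_rot":[0,0,0]}]'
```

```text
t: 10.0
ee_pos: [0.5096, 0.138, 0.2555]
ee_rot: [0.695, 0.133, 0.694, -0.131]
force: [1.2, -1.2, -1.1]
opening: 0.0001
t: 10.5
ee_pos: [0.4833, -0.0586, 0.2545]
ee_rot: [0.694, 0.135, 0.694, -0.135]
force: [1.2, 1.2, -0.4]
opening: 0.0001
t: 10.9
ee_pos: [0.4826, -0.0751, 0.2542]
ee_rot: [0.694, 0.134, 0.694, -0.134]
force: [-0.6, 0.0, 0.2]
opening: 0.0002
```

```bash
python3 -m creep '[{"jaw":-1,"xyz":[40,0,0],"delta_rot":[0,0,0]},{"jaw":-1,"xyz":[40,0,0],"delta_rot":[0,0,0]},{"jaw":-1,"xyz":[40,0,0],"delta_rot":[0,0,0]},{"jaw":-1,"xyz":[25,0,0],"delta_rot":[0,0,0]},{"jaw":-1,"xyz":[10,0,0],"delta_rot":[0,0,0]}]'; python3 -m creep '[{"jaw":-1,"xyz":[8,0,0],"delta_rot":[0,0,0]},{"jaw":-1,"xyz":[0,0,0],"delta_rot":[0,0,0]},{"jaw":-1,"xyz":[0,0,0],"delta_rot":[0,0,0]}]'
python3 - <<'E'
from h import *
from station import env,viewer
s=env.sense();print(s["ee_pos"])
f=viewer.grab_frame("side")
cv2.imwrite("pics/d4.png",cv2.resize(f["color"][80:250,260:460,::-1],None,fx=3.5,fy=3.5))
E
```

```text
t: 11.4
ee_pos: [0.481, -0.0746, 0.097]
ee_rot: [0.693, 0.133, 0.696, -0.133]
force: [-0.0, -0.2, 0.6]
opening: -0.0002
t: 11.7
ee_pos: [0.4833, -0.0761, 0.0923]
ee_rot: [0.695, 0.134, 0.694, -0.134]
force: [0.7, 0.4, 0.3]
opening: 0.0001
[ 0.483295   -0.07607117  0.09230368]
```

View pics/d4.png

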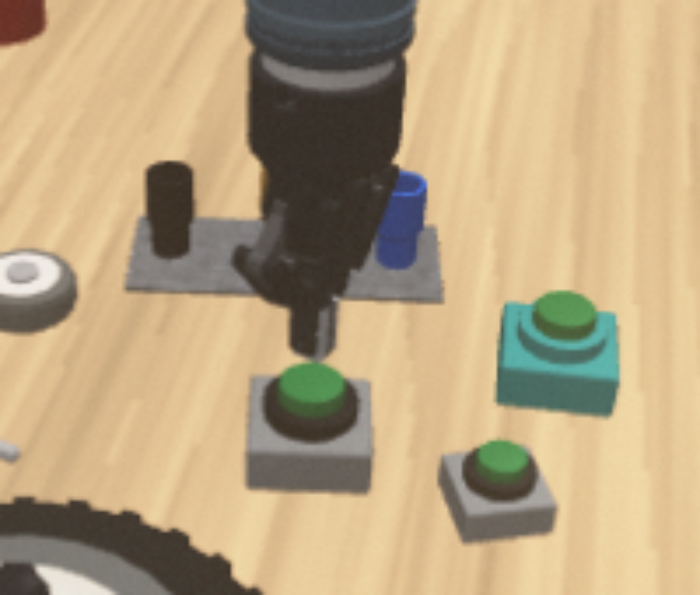

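The shut fingertips are centred over the large green button at crop (312,385), about 2 cm above it. I press in small steps and watch the force.

```bash
python3 -m creep '[{"jaw":-1,"xyz":[10,0,0],"delta_rot":[0,0,0]},{"jaw":-1,"xyz":[6,0,0],"delta_rot":[0,0,0]},{"jaw":-1,"xyz":[3,0,0],"delta_rot":[0,0,0]},{"jaw":-1,"xyz":[0,0,0],"delta_rot":[0,0,0]}]'; python3 -m creep '[{"jaw":-1,"xyz":[3,0,0],"delta_rot":[0,0,0]},{"jaw":-1,"xyz":[2,0,0],"delta_rot":[0,0,0]},{"jaw":-1,"xyz":[0,0,0],"delta_rot":[0,0,0]}]'
```

```text
t: 12.15
ee_pos: [0.482, -0.0761, 0.0718]
ee_rot: [0.694, 0.134, 0.695, -0.134]
force: [0.0, 0.5, 1.8]
opening: 0.0004
t: 12.45
ee_pos: [0.4822, -0.0762, 0.0672]
ee_rot: [0.694, 0.134, 0.694, -0.134]
force: [-1.5, -0.0, 4.8]
opening: 0.0002
```

```bash
python3 -m creep '[{"jaw":-1,"xyz":[2,0,0],"delta_rot":[0,0,0]},{"jaw":-1,"xyz":[0,0,0],"delta_rot":[0,0,0]}]'; python3 -m creep '[{"jaw":-1,"xyz":[2,0,0],"delta_rot":[0,0,0]},{"jaw":-1,"xyz":[0,0,0],"delta_rot":[0,0,0]}]'
```

```text
t: 12.65
ee_pos: [0.4823, -0.0762, 0.0653]
ee_rot: [0.694, 0.134, 0.694, -0.134]
force: [-2.0, 0.0, 4.8]
opening: -0.0001
t: 12.85
ee_pos: [0.4824, -0.0762, 0.0647]
ee_rot: [0.694, 0.135, 0.694, -0.134]
force: [-7.5, 1.4, 25.6]
opening: 0.0001
```

The force rose to 25 N at a hard stop, at z about 7 mm below first contact, so the button is fully down. I hold briefly, then retract.

```bash
python3 -m creep '[{"jaw":-1,"xyz":[0,0,0],"delta_rot":[0,0,0]},{"jaw":-1,"xyz":[0,0,0],"delta_rot":[0,0,0]}]'; python3 -m creep '[{"jaw":-1,"xyz":[-5,0,0],"delta_rot":[0,0,0]},{"jaw":-1,"xyz":[-10,0,0],"delta_rot":[0,0,0]},{"jaw":-1,"xyz":[-25,0,0],"delta_rot":[0,0,0]},{"jaw":-1,"xyz":[-40,0,0],"delta_rot":[0,0,0]},{"jaw":-1,"xyz":[-40,0,0],"delta_rot":[0,0,0]}]';  python3 -m creep '[{"jaw":-1,"xyz":[-30,0,0],"delta_rot":[0,0,0]},{"jaw":-1,"xyz":[-20,0,0],"delta_rot":[0,0,0]},{"jaw":-1,"xyz":[0,0,0],"delta_rot":[0,0,0]},{"jaw":-1,"xyz":[0,0,0],"delta_rot":[0,0,0]},{"jaw":-1,"xyz":[0,0,0],"delta_rot":[0,0,0]}]'
python3 - <<'E'
from h import *
from station import env,viewer
a=viewer.grab_frame("scene"); b=viewer.grab_frame("side"); s=env.sense(); print(s["t"],s["force"],np.abs(s["qvel"]).max())
for n,f in(("scene",a),("side",b)):
    o=np.load(n+"0.npz")["color"].astype(int)
    for m,r in (("sock",(slice(155,260),slice(165,225))),("tools",(slice(262,335),slice(195,320)))) if n=="scene" else (("sock",(slice(120,165),slice(290,390))),("tools",(slice(145,220),slice(205,290)))):
        print(n,m,(np.abs(f["color"].astype(int)-o)[r].max(2)>40).sum())
print("call depth",[dep(b,349,189).round(4),dep(a,286,187).round(4)])
cv2.imwrite("pics/e.png",np.hstack([cv2.resize(f["color"][:,:,::-1],(400,250),interpolation=cv2.INTER_AREA) for f in(a,b)]))
E
```

```text
t: 13.05
ee_pos: [0.4824, -0.0762, 0.0647]
ee_rot: [0.694, 0.135, 0.694, -0.134]
force: [-6.3, 1.0, 24.6]
opening: 0.0002
t: 13.55
ee_pos: [0.4821, -0.0763, 0.1846]
ee_rot: [0.694, 0.134, 0.694, -0.134]
force: [1.4, 0.2, 0.2]
opening: -0.0003
t: 14.05
ee_pos: [0.4816, -0.0761, 0.2323]
ee_rot: [0.694, 0.134, 0.695, -0.134]
force: [0.5, 0.1, -0.5]
opening: 0.0003
14.15 [0.64859479 0.03627791 0.88079509] 0.005923928980851987
scene sock 0
scene tools 0
side sock 0
side tools 0
call depth [array([ 0.4812, -0.0757,  0.0504]), array([ 0.4841, -0.0755,  0.0524])]
```

View pics/e.png

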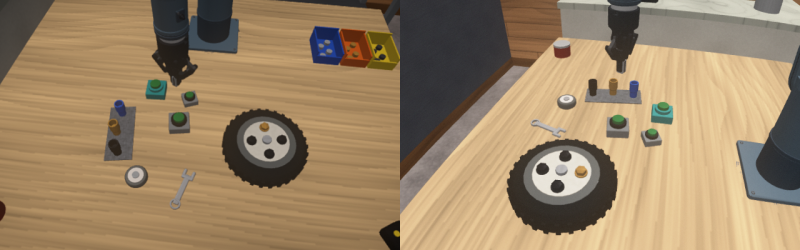

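The final views show the sockets, wrench and caster unchanged, the button up, and the arm clear and at rest.

```bash
python3 -c "
from station import order
print(order.hand_in())"
```

```text
the job is handed in; nothing more can be done
None
```

I pointed at the brass socket and then the brass nut, pressed the large green call button on the grey box and released it. The job was handed in at about t = 14 s. No verdict is reported, so the checks below are my own measurements.

- **Pointing:** I held the grasp point about 51 mm above each target, with the fingertips about 3 cm above it, for about 2 s each. Sideways error was about 1 mm at the socket. At the nut it was 1–4 mm: the fixed cameras and the wrist camera differed by about 3 mm there, well inside the 25 mm allowed.
- **Button:** I pressed until the force jumped from about 5 N to 25 N at the hard stop, after about 7 mm of travel. After I let go, its top read about 51 mm above the bench, within 2 mm of its first reading.
- **Surroundings:** Both fixed cameras show no change in the sockets, wrench or caster. The arm was clear and at rest. I saw no contact force apart from the press itself, and no check failed.

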